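Close up the tin row with the sliding divider

ROBOT

A 6-joint arm with a two-finger parallel gripper is mounted at the origin on the work surface. World frame = base frame: x ahead of the robot, y to its left, z up, the work surface at z = 0. Lengths are in mm, angles in rad, forces in N, time in s.
With the tool pointing down it reaches from about 350 to 775 mm from the base axis. Payload 7.3 kg.
Tool frame: the origin (TCP) lies midway between the tips of the shut fingers; the grasp point (between the pads) lies 19 mm behind it (bot.grip_depth is the distance from the TCP to the grasp point, in mm); z points along the fingers, x is the direction in which the jaws open and shut, and the axes are right-handed (so a half turn about z gives the same grasp; the last joint's range is limited). The gripper opens to 92 mm and grips with 3 to 60 N. Pads are 19 mm wide; open, the fingers measure 130 mm over their backs; the gripper's body (75 mm by 190 mm) begins 47 mm behind the grasp point.
Start: joints at [1.028, 0.342, 1.524, -0, 1.275, -0.146], TCP at [202.884, 484.235, 226.741] pointing down, gripper open.
Joint ranges: [-2.53, 2.53], [-0.77, 2.02], [0.04, 2.7], [-1, 4.14], [0.28, 2.66], [-3.11, 3.11]. Speed limits (rad/s): [2.57, 2.57, 3.14, 3.14, 3.14, 3.14].

INTERFACE

Orientations are given as [roll, pitch, yaw] about the fixed x, y, z axes, in that order (R = Rz(yaw) Ry(pitch) Rx(roll)).
In Python, from plant import bot gives the robot as it stands. The module is installed in compiled form; this text tells all that it offers.
- The arm moves only by the shell command python3 -m inch 'ROWS'. ROWS is JSON, a list that holds one entry, the list of rows, each a list of 7 numbers: the shift along the tool's x, y, z each as a share of 0.2 m, from -1 to 1, then the turn, a rotation vector about the tool's x, y, z each as a share of 45 degrees, from -1 to 1, then the closure, from -1 (fully open) to 1 (shut), so that 0 is half open. A call has exactly 10 rows; each row is the pose to reach, as a shift and turn from the pose commanded when the call began, along the tool's axes at that moment; what a row does not reach only later rows make up. A row lasts 1/8 s, in which the tool goes at most 62.5 mm and 10.7 degrees, less where a joint would pass 70% of its speed; a pose out of reach is approached as far as the arm can. A call with a number of a shift or a turn outside -1 to 1 is refused whole. A call with a gripper value outside its range is refused whole. The fingers move at their own pace and stop on an object; the grip force is fixed at half the most. Time passes only in rows, so rows that repeat a pose let the fingers close, or fill a call up. It gives the time, the measured TCP pose, the force and the opening at its end, in the units of the state.
- bot.get_obs(): the state, without advancing time (a new reading comes with each control period).
- bot.capture(name): name is "side" or "top"; returns the picture (384x512x3 uint8, red, green, blue); there is no depth.
- bot.camera_params(name): a dict with "fx", "fy", "cx", "cy" (pixels), "R" (3x3) and "t" (3): a world point X has camera coordinates R X + t. Camera axes: x right, y down, z forward; pixel columns grow to the right and rows downward; lengths in mm; the calibration is good to about 2 mm. A picture is of the moment at which its call begins. camera_params takes no time and is no camera call.
- bot.close_job(): hands the job in, once; it reports no verdict.
The state is a dict: "time": time; "joint_positions": joint angles; "dq": joint speeds; "tau": joint torques, N m; "tool_pos": TCP position; "tcp_rot": TCP orientation; "contact_force": force on the tool from outside, world axes, zero at the start; "moment": the same for the moment, N m; "grip_width": finger opening in mm.
Only numpy, scipy, OpenCV 4.12 (cv2) and the standard library are available. Lean on these libraries where they do the work, as an engineer would, in place of code of your own. Each camera call takes 0.05 s, during which the arm holds its last target.

TASK

In the open drawer, push the sliding divider along its steel strip towards the row of tins, past the first notch, until it drops into the second notch, the one next to the tins, and leave it resting there. Only push it from behind with the fingertips or the outside of the fingers: do not take the divider between the fingers, and leave the tins and the other things in the drawer where they are.

Things in the scene. Friction and masses are not known exactly. Their poses are not given: they have to be found in the camera images.
- drawer: Dark oak drawer, open upwards, fixed on the work surface. Origin: centre of its underside; x to its back, y to its left side, z up. Inside 360 mm (x) by 560 mm (y); floor 12 mm above the origin, wall tops 72 mm, front panel top at most 81 mm. A grey carcass, top 100 mm up, begins 215 mm behind the origin along x.
- strip: Stainless strip lying along the drawer floor, 60 mm (x) by 520 mm (y) by 3 mm. Origin: centre of its underside, on the drawer floor. The divider slides along its y axis; +y leads from the divider to the tins. Fixed.
- divider: The sliding divider: a charcoal carriage 44 mm (x) by 39 mm (y), top 18 mm above the strip, with an upright aluminium plate 90 mm wide (x), 5 mm thick, over y = +12 to +17 mm, z = 14 to 76 mm of this frame. Origin: centre of the carriage, at the height of the strip's top; axes as the strip's. It slides only along the strip's y, with 1.2 N of friction; starts before the near notch.
- push_face (a point): Point on the flat rear (-y) face of the divider's plate to push on: mid-width, 45 mm above the strip's top, 12 mm to +y of the divider origin. Axes as the strip's; push to +y.
- pin (a point): Top of the spring pin's 7 mm steel stub, in the middle of the carriage, 2 mm above the carriage's top on the plain strip, 5 mm when on a ridge. The pin rides on the strip: getting it over a ridge takes 6 to 9 N of push, then it pulls the carriage into the notch by itself and the push force falls to about zero; leaving the notch takes 6 to 9 N again.
- notch_near (a point): Bottom of the first notch, at the height of the strip's top, on the strip's centre line: the gap between two dark steel cross ridges (58 mm long across the strip, 3 mm high, 6.5 mm before and after this point). Not the goal. Axes as the strip's. Its place along the strip varies.
- notch_far (a point): Bottom of the second notch, next to the tins, same shape as the first: the goal. The divider is seated when the divider origin is at this point along the strip; the pin catches by itself from about 5 mm either side. Axes as the strip's. Its place along the strip varies.
- tin1: Round brushed-steel spice tin with a windowed lid, 52 mm diameter, 49 mm high, standing loose on the strip, number 1 of the row counted from the notch (its near side stays about 10 mm clear of the plate when the divider is seated). Origin: centre of its underside. Leave alone.
- tin2: Round brushed-steel spice tin with a windowed lid, 52 mm diameter, 49 mm high, standing loose on the strip, number 2 of the row counted from the notch. Origin: centre of its underside. Leave alone.
- tin3: Round brushed-steel spice tin with a windowed lid, 52 mm diameter, 49 mm high, standing loose on the strip, number 3 of the row counted from the notch. Origin: centre of its underside. Leave alone.
- grinder: White ceramic grinder with a twist top, upright, 50 mm diameter, 91 mm high, loose on the drawer floor. Origin: centre of its underside. Leave alone.
- jar: Small glass jar with a hinged wire latch, upright, 50 mm diameter (58 mm over the latch), 68 mm high, loose on the drawer floor. Origin: centre of its underside. Leave alone.
- spoon: Charcoal plastic measuring spoon lying on the drawer floor: bowl 40 mm diameter, 15 mm high, handle to its +y, 111 mm from the bowl's centre to the end. Origin: centre of the bowl's underside. Leave alone.

How it is judged:
By the outcome, as a careful person would: the job done as asked, in the order asked, and still so for the second after the job is handed in, with the robot touching nothing.
It also fails if it takes over 35 s, if anything falls off the work surface, if the arm or the gripper's body presses on something with over 40 N, if the wrist force passes 120 N, or if a joint passes its speed limit or range.

## Working session

There is one attempt and no reset: what is moved stays moved. The work goes in short steps, Python scripts to look and compute and a shell command to move; the robot and the scene stay as the last step left them, time stands still between calls to the robot, and variables do not carry over. Pictures are saved under pics/ and viewed, and the job is handed in when it is done.

```bash
mkdir -p pics; python3 - <<'E'
from plant import bot
import cv2
for n in ("side","top"):
    im=bot.capture(n); cv2.imwrite(f"pics/{n}0.png",im[:,:,::-1])
    print(n,bot.camera_params(n))
print(bot.get_obs())
E
```

```text
side {'fx': 384.39146807102, 'fy': 384.39146807102, 'cx': 252.87851319754733, 'cy': 195.74644260803086, 'R': array([[ 0.7529415 , -0.65786699, -0.01703317],
       [-0.34908434, -0.37732488, -0.85776807],
       [ 0.55787026,  0.65179518, -0.51375462]]), 't': array([-406.9687359 ,  281.83237202,  562.37792906])}
top {'fx': 357.5825221482936, 'fy': 357.5825221482936, 'cx': 256.48382730461884, 'cy': 196.95669901373967, 'R': array([[-0.0194115 , -0.99962856,  0.0191295 ],
       [-0.99315593,  0.01707474, -0.11554115],
       [ 0.1151716 , -0.0212414 , -0.99311847]]), 't': array([ 33.99701755, 600.40857178, 719.04639821])}
{'time': 0.1, 'joint_positions': array([ 1.02799387e+00,  3.42636387e-01,  1.52490186e+00, -4.33021616e-06,
        1.27541094e+00, -1.45989213e-01]), 'dq': array([ 0.00011959, -0.00181933, -0.00312522,  0.00127422,  0.00099356,
        0.00024533]), 'tau': array([ 7.60205112e-04, -4.32005632e+01, -2.44692260e+01,  7.18242559e-02,
        5.25987719e-02, -7.71590885e-05]), 'tool_pos': array([202.69120979, 483.90656708, 226.12996359]), 'tcp_rot': array([-3.14139941e+00,  1.34271082e-03,  1.17398448e+00]), 'contact_force': array([-0.15465474,  0.69571477,  0.37031601]), 'moment': array([-0.01531598, -0.00572865, -0.03697897]), 'grip_width': 91.91675661308926}
```

View pics/side0.png

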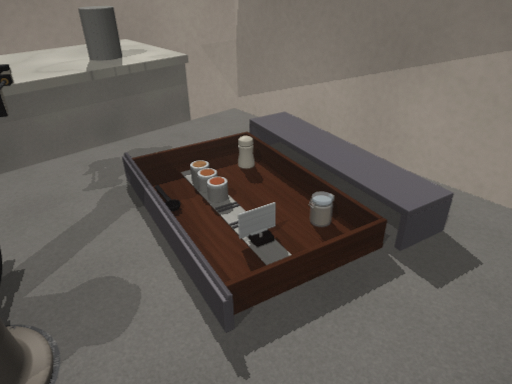

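View pics/top0.png

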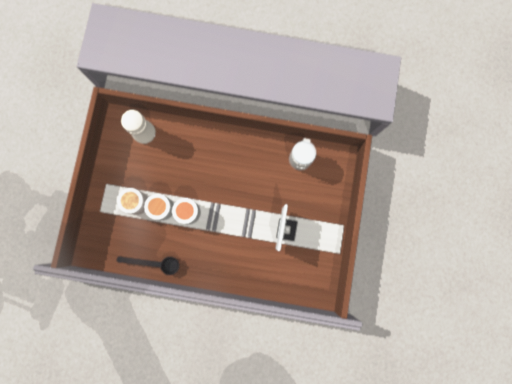

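The divider plate is at about (283,228) in the top view. The ridges are at about (213,217) and (248,223), and the tins at (130–185, 200–211). I'll enlarge these areas.

```bash
python3 - <<'E'
import cv2
a=cv2.imread("pics/top0.png")[170:270,190:350]; cv2.imwrite("pics/top0c.png",cv2.resize(a,None,fx=5,fy=5,interpolation=cv2.INTER_CUBIC))
a=cv2.imread("pics/side0.png")[160:270,170:300]; cv2.imwrite("pics/side0c.png",cv2.resize(a,None,fx=5,fy=5,interpolation=cv2.INTER_CUBIC))
a=cv2.imread("pics/top0.png")[170:270,90:250]; cv2.imwrite("pics/top0d.png",cv2.resize(a,None,fx=5,fy=5,interpolation=cv2.INTER_CUBIC))
E
```

```text
(no output)
```

View pics/top0c.png

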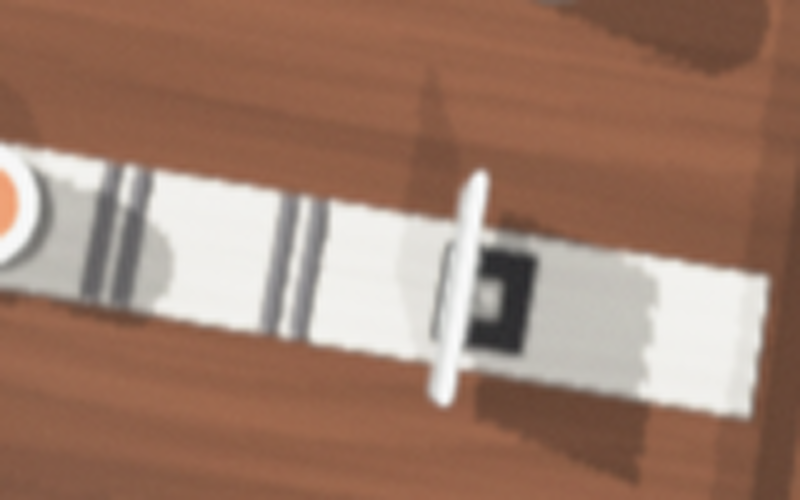

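View pics/side0c.png

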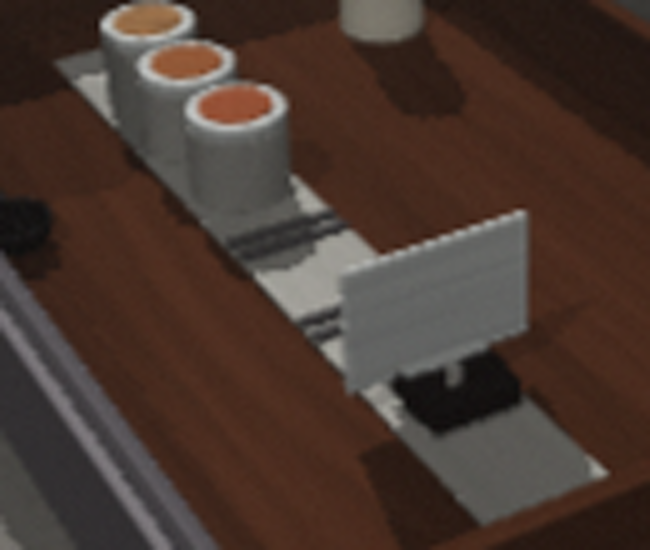

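View pics/top0d.png

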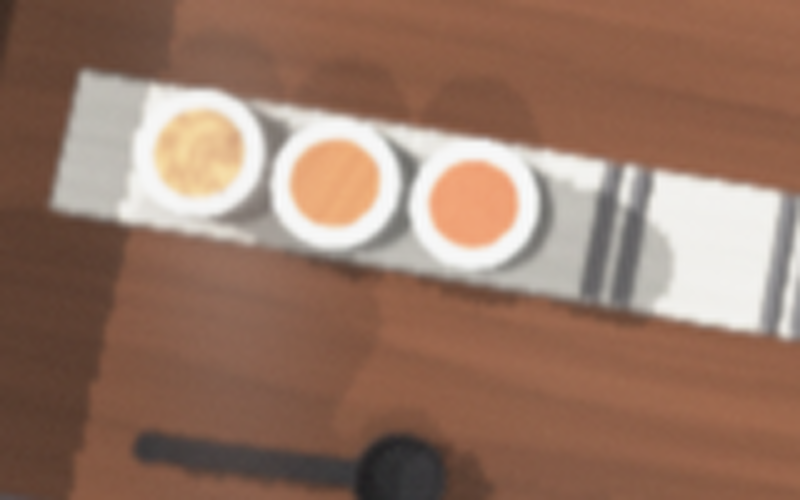

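```bash
cat > h.py <<'E'
import numpy as np
from plant import bot
P={n:bot.camera_params(n) for n in("side","top")}
def ray(n,uv):
    p=P[n];R=np.array(p["R"]);t=np.array(p["t"])
    d=R.T@np.array([(uv[0]-p["cx"])/p["fx"],(uv[1]-p["cy"])/p["fy"],1]);return -R.T@t,d
def atz(n,uv,z):
    c,d=ray(n,uv);return c+d*(z-c[2])/d[2]
def tri(a,b):
    A=np.zeros((3,3));B=np.zeros(3)
    for n,uv in(("top",a),("side",b)):
        c,d=ray(n,uv);d/=np.linalg.norm(d);M=np.eye(3)-np.outer(d,d);A+=M;B+=M@c
    return np.linalg.solve(A,B)
T=lambda x,y:(x/5+190-.4,y/5+170-.4)
D=lambda x,y:(x/5+90-.4,y/5+170-.4)
S=lambda x,y:(x/5+170-.4,y/5+160-.4)
E
python3 - <<'E'
from h import *
np.set_printoptions(precision=1,suppress=True)
er=[atz("top",T(768,275),15),atz("top",T(752,418),15)]
el=[atz("top",D(80,70),15),atz("top",D(52,208),15)]
a=(er[0]+er[1])/2;b=(el[0]+el[1])/2
print("ends",er,el,np.linalg.norm(b-a))
y=(b-a)/np.linalg.norm(b-a);x=np.array([y[1],-y[0],0]);print("y",y,"x",x,np.arctan2(y[1],y[0])-np.pi/2)
o=(a+b)/2;print("strip o",o)
f=lambda p:np.array([(p-o)@x,(p-o)@y,p[2]])
for nm,p,z in [("far1",(112,165),18),("far1",(92,298),18),("far2",(143,170),18),("far2",(122,305),18),("near1",(290,197),18),("near1",(270,332),18),("near2",(320,202),18),("near2",(300,337),18),("carr rear",(538,253),33),("carr rear",(522,353),33),("pin",(488,297),35),("plate+x",(480,172),91),("plate-x",(440,405),91)]:
    print(nm,f(atz("top",T(*p),z)))
print("tri plate+x",f(tri(T(482,172),S(525,212))),"plate-x",f(tri(T(438,402),S(341,273))))
print("tri pin",f(tri(T(488,297),S(455,365))))
print("tri strip near corner",f(tri(T(768,275),S(606,472))), f(tri(D(80,70),S(100,48))))
print("tri ridge ends",f(tri(T(112,165),S(328,213))),f(tri(T(122,305),S(238,255))),f(tri(T(300,337),S(312,335))))
for c in [(200,152),(336,184),(474,203)]: print("tin",f(atz("top",D(*c),64)))
print("jar",f(atz("top",(303,153),80)),atz("top",(303,153),80),"spoon",f(atz("top",D(400,475),25)))
print("plate mid world",atz("top",T(460,288),91))
print(bot.get_obs()["time"])
E
```

```text
ends [array([ 540.1, -162.9,   15. ]), array([ 479.4, -153.2,   15. ])] [array([637.7, 347. ,  15. ]), array([578.3, 357.2,  15. ])] 519.5536215603399
y [0.2 1.  0. ] x [ 1.  -0.2  0. ] -0.1903483970730795
strip o [558.9  97.   15. ]
far1 [28.8 27.2 18. ]
far1 [-28.5  25.1  18. ]
far2 [29.  13.7 18. ]
far2 [-29.3  12.   18. ]
near1 [ 28.3 -50.4  18. ]
near1 [-29.8 -51.9  18. ]
near2 [ 28.4 -63.4  18. ]
near2 [-29.7 -64.9  18. ]
carr rear [  21.8 -157.3   33. ]
carr rear [ -20.6 -157.3   33. ]
pin [  -0.1 -139.4   35. ]
plate+x [  44.8 -123.    91. ]
plate-x [ -46.4 -122.3   91. ]
tri plate+x [  43.4 -122.9   92. ] plate-x [ -45.8 -121.1   90.9]
tri pin [  -1.5 -138.3   38.5]
tri strip near corner [  16.2 -243.4   49.9] [ 16.2 269.6   8.2]
tri ridge ends [26.6 28.4 17. ] [-31.2  12.6  20.4] [-31.4 -64.1  20.1]
tin [  1.8 185.3  64. ]
tin [ -1.5 129.1  64. ]
tin [ 0.5 73.3 64. ]
jar [ 153.8 -141.9   80. ] [683.1 -71.4  80. ] spoon [-114.2   89.1   25. ]
plate mid world [534.7 -23.2  91. ]
0.1
```

The measurements agree with the sizes given: strip length 520 mm, plate top at z = 91, ridge spacing 13 mm.

| Item | Position along strip (mm) |
|---|---|
| Divider | about -137.4 |
| Near notch | about -57.7 |
| Far notch | about 19.5 |
| Tin gap when seated | about 10.8 |

I'll travel high with the fingers shut.

```bash
python3 -m inch '[[[-0.06,0.08,0,0,0,0,1],[-0.14,0.18,0,0,0,0,1],[-0.22,0.29,0,0,0,0,1],[-0.30,0.40,0,0,0,0,1],[-0.38,0.51,0,0,0,0,1],[-0.46,0.62,0,0,0,0,1],[-0.53,0.72,0,0,0,0,1],[-0.59,0.80,0,0,0,0,1],[-0.63,0.85,0,0,0,0,1],[-0.635,0.855,0,0,0,0,1]]]'
python3 -m inch '[[[-0.06,0.08,0,0,0,0,1],[-0.14,0.18,0,0,0,0,1],[-0.22,0.29,0,0,0,0,1],[-0.30,0.40,0,0,0,0,1],[-0.38,0.51,0,0,0,0,1],[-0.46,0.62,0,0,0,0,1],[-0.53,0.72,0,0,0,0,1],[-0.59,0.80,0,0,0,0,1],[-0.63,0.85,0,0,0,0,1],[-0.635,0.855,0,0,0,0,1]]]'
python3 - <<'E'
from h import *
o=bot.get_obs();print(o["tool_pos"],o["tcp_rot"],o["joint_positions"],o["contact_force"],o["time"])
th=o["tcp_rot"][2]
d=np.array([527.7,-65])-o["tool_pos"][:2]
print("share",(d@[np.cos(th),np.sin(th)])/200,(d@[np.sin(th),-np.cos(th)])/200)
E
```

```text
time: 1.35
tool_pos: [311.8, 300.2, 226.7]
tcp_rot: [-3.142, -0.0, 1.172]
contact_force: [0.4, -1.1, 0.7]
grip_width: 1.0
time: 2.6
tool_pos: [420.2, 117.7, 226.6]
tcp_rot: [-3.141, -0.0, 1.173]
contact_force: [-0.2, -0.7, -0.8]
grip_width: 0.3
[420.21944738 117.68442704 226.61831524] [-3.14129463e+00 -1.51823263e-04  1.17331490e+00] [ 9.68750819e-02  1.79358777e-01  1.74860060e+00  2.93555679e-04
  1.21382360e+00 -1.07654244e+00] [-0.23163083 -0.7301924  -0.77793156] 2.6
share -0.6341835069669429 0.8490895161276254
```

```bash
python3 -m inch '[[[-0.06,0.08,0,0,0,-0.03,1],[-0.14,0.18,0,0,0,-0.06,1],[-0.22,0.29,0,0,0,-0.09,1],[-0.30,0.40,0,0,0,-0.12,1],[-0.38,0.51,0,0,0,-0.15,1],[-0.46,0.62,0,0,0,-0.18,1],[-0.53,0.72,0,0,0,-0.21,1],[-0.59,0.80,0,0,0,-0.24,1],[-0.63,0.845,0,0,0,-0.264,1],[-0.634,0.849,0,0,0,-0.264,1]]]'
cat > st.py <<'E'
from h import *
import cv2,sys
np.set_printoptions(precision=2,suppress=True)
O=np.array([558.9,97.0,15]);a=1.3804;y=np.array([np.cos(a),np.sin(a),0]);x=np.array([np.sin(a),-np.cos(a),0])
o=bot.get_obs();d=o["tool_pos"]-O
print("t",o["time"],"strip x,y,z",d@x,d@y,o["tool_pos"][2],"yaw",o["tcp_rot"][2],"Fy",o["contact_force"]@y,"F",o["contact_force"])
if len(sys.argv)>1:
    t=bot.capture("top");s=bot.capture("side");n=sys.argv[1]
    A=cv2.resize(t[170:270,170:350],None,fx=4.4,fy=4.4,interpolation=cv2.INTER_CUBIC)
    B=cv2.resize(s[140:270,150:330],None,fx=4.4,fy=4.4,interpolation=cv2.INTER_CUBIC)
    cv2.imwrite(f"pics/{n}t.png",A[:,:,::-1]);cv2.imwrite(f"pics/{n}s.png",B[:,:,::-1])
E
python3 st.py a
```

```text
time: 3.85
tool_pos: [527.7, -64.6, 226.5]
tcp_rot: [-3.141, -0.0, 1.381]
contact_force: [0.7, 0.4, 0.1]
grip_width: 0.4
t 3.85 strip x,y,z -0.024255314250594504 -164.60082071277756 226.5251092659889 yaw 1.3810814194442003 Fy 0.5547034233385053 F [0.65 0.44 0.1 ]
```

View pics/as.png

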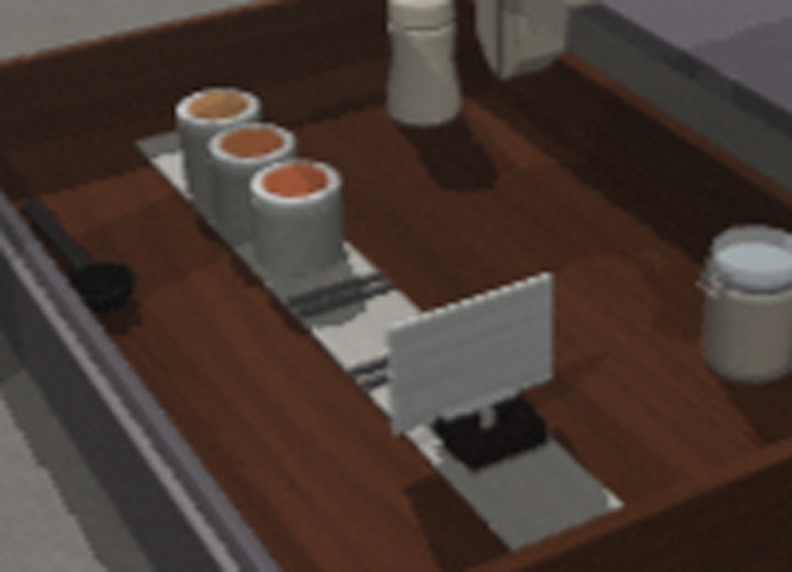

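The view is clear: the fingers are not in it, the divider is undisturbed, and the path down behind the plate is free. Next I descend to z≈60, the push height.

```bash
python3 -m inch '[[[0,0,0.1,0,0,0,1],[0,0,0.22,0,0,0,1],[0,0,0.34,0,0,0,1],[0,0,0.46,0,0,0,1],[0,0,0.57,0,0,0,1],[0,0,0.67,0,0,0,1],[0,0,0.75,0,0,0,1],[0,0,0.81,0,0,0,1],[0,0,0.83,0,0,0,1],[0,0,0.83,0,0,0,1]]]'
python3 st.py b
```

```text
time: 5.2
tool_pos: [527.9, -64.6, 60.9]
tcp_rot: [3.141, -0.0, 1.381]
contact_force: [-0.2, -0.1, -0.1]
grip_width: 0.2
t 5.2 strip x,y,z 0.0940011628939659 -164.55490809576776 60.89511284286337 yaw 1.381463601638669 Fy -0.1269575628760494 F [-0.15 -0.1  -0.08]
```

View pics/bs.png

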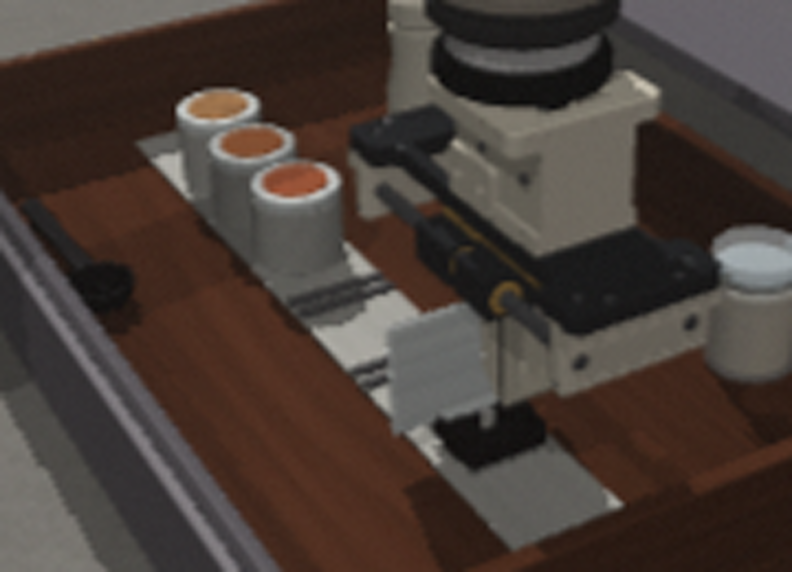

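View pics/bt.png

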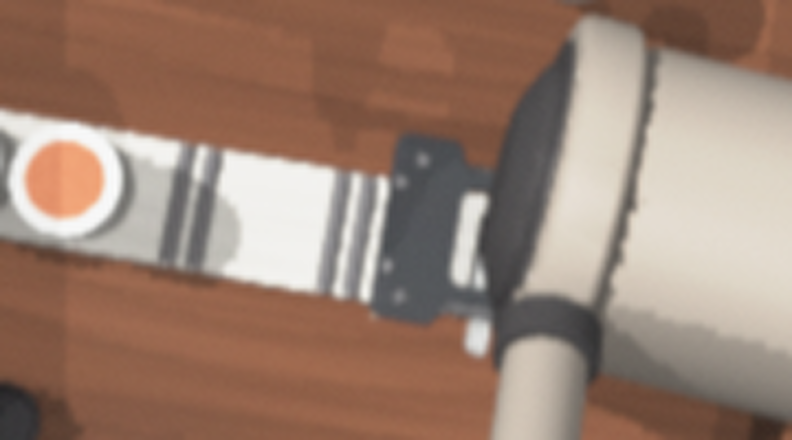

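The finger is behind the plate, with a gap, and nothing is touching. The gripper body stays well above everything. Now I push 60 mm, ending short of the near notch.

```bash
python3 -m inch '[[[0.03,0,0,0,0,0,1],[0.06,0,0,0,0,0,1],[0.09,0,0,0,0,0,1],[0.12,0,0,0,0,0,1],[0.16,0,0,0,0,0,1],[0.20,0,0,0,0,0,1],[0.24,0,0,0,0,0,1],[0.27,0,0,0,0,0,1],[0.30,0,0,0,0,0,1],[0.30,0,0,0,0,0,1]]]'
python3 st.py c
```

```text
time: 6.55
tool_pos: [539.1, -5.3, 60.7]
tcp_rot: [-3.142, -0.0, 1.382]
contact_force: [-0.1, -0.5, -0.2]
grip_width: 0.7
t 6.55 strip x,y,z -0.10788818525672361 -104.1685100636172 60.65585508260261 yaw 1.3818605916774216 Fy -0.5524748618810722 F [-0.08 -0.55 -0.17]
```

View pics/cs.png

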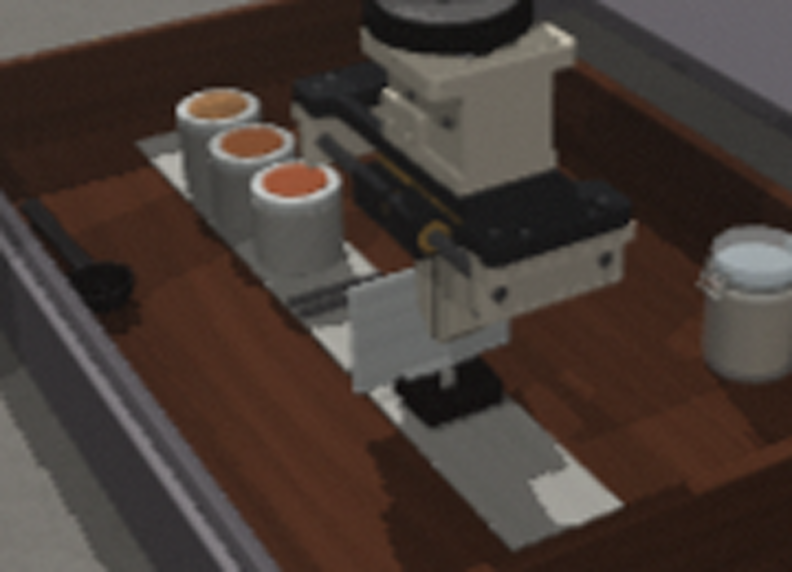

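View pics/ct.png

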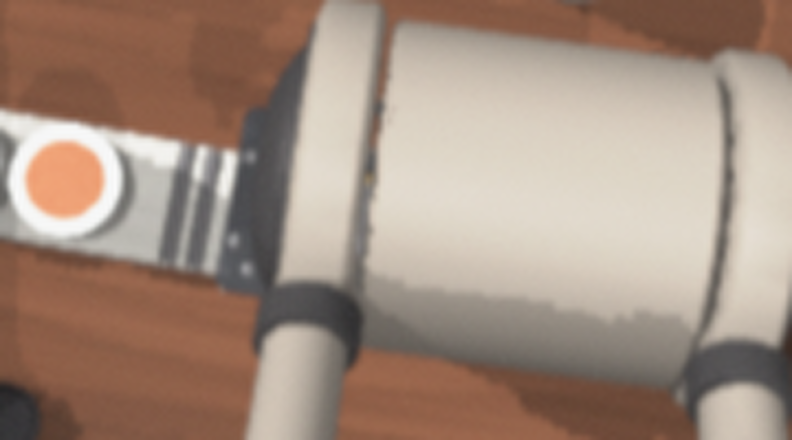

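The plate moved with the finger. I'll work out its position from the top-left corner, (390,328) before and (352,291) now in the side crops, to get the finger offset.

```bash
cat > pl.py <<'E'
from h import *
import sys
a=1.3804;y=np.array([np.cos(a),np.sin(a),0]);x=np.array([np.sin(a),-np.cos(a),0]);O=np.array([558.9,97.0,15])
for s in sys.argv[1:]:
    u,v=map(float,s.split(","));
    for z in (91,29):
        p=atz("side",(u/4.4+150-.4,v/4.4+140-.4),z)-O;print(s,"z",z,p@x,p@y)
E
python3 pl.py 390,328 352,291 396,433 357,391
```

```text
390,328 z 91 -45.50322394308251 -121.30375053955325
390,328 z 29 -3.151559574871332 -38.078730171166804
352,291 z 91 -45.820493043590346 -83.64020130579058
352,291 z 29 -3.514284896083817 4.981003575201415
396,433 z 91 -81.26317309705593 -192.86136055429708
396,433 z 29 -44.03495799801926 -119.8886418084696
357,391 z 91 -81.37721203822059 -157.41398559833172
357,391 z 29 -44.16533568528364 -79.3626011494208
```

```bash
python3 -m inch '[[[0.02,0,0,0,0,0,1],[0.04,0,0,0,0,0,1],[0.06,0,0,0,0,0,1],[0.08,0,0,0,0,0,1],[0.10,0,0,0,0,0,1],[0.12,0,0,0,0,0,1],[0.14,0,0,0,0,0,1],[0.16,0,0,0,0,0,1],[0.18,0,0,0,0,0,1],[0.19,0,0,0,0,0,1]]]'
python3 st.py d
```

```text
time: 7.9
tool_pos: [546.2, 31.6, 60.7]
tcp_rot: [-3.142, -0.0, 1.381]
contact_force: [0.1, -0.8, -1.2]
grip_width: 0.3
t 7.9 strip x,y,z -0.07802697452181849 -66.57245897881643 60.72540077346105 yaw 1.3811871563738571 Fy -0.7324433523588602 F [ 0.08 -0.76 -1.22]
```

View pics/ds.png

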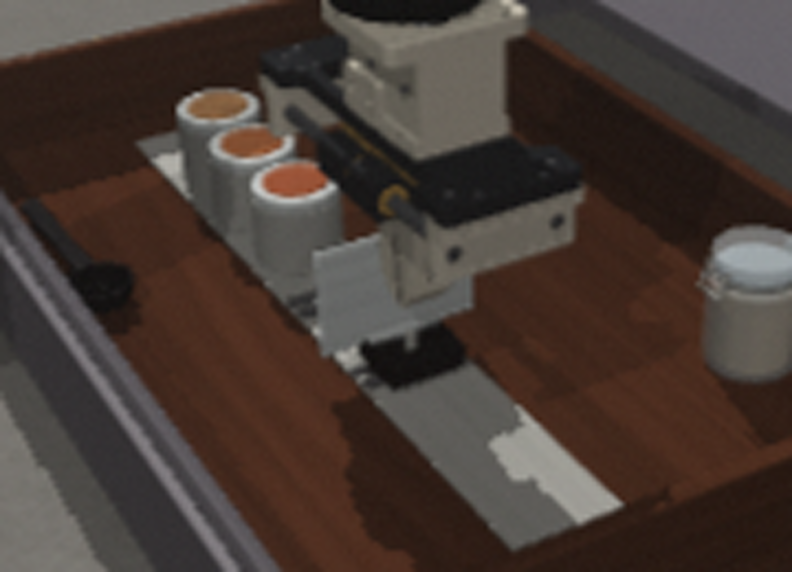

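```bash
python3 pl.py 315,256 322,354
```

```text
315,256 z 91 -46.58689462864721 -45.16817623295774
315,256 z 29 -4.390491437069122 48.965046237722746
322,354 z 91 -81.73268026839156 -123.7851924552347
322,354 z 29 -44.57173305509742 -40.91569669105428
```

The divider appears to have dropped into the near notch: it moved about 78 mm and the force is low. I'll continue past it.

```bash
python3 -m inch '[[[0.02,0,0,0,0,0,1],[0.04,0,0,0,0,0,1],[0.06,0,0,0,0,0,1],[0.08,0,0,0,0,0,1],[0.10,0,0,0,0,0,1],[0.12,0,0,0,0,0,1],[0.14,0,0,0,0,0,1],[0.17,0,0,0,0,0,1],[0.20,0,0,0,0,0,1],[0.21,0,0,0,0,0,1]]]'
python3 st.py e
```

```text
time: 9.25
tool_pos: [554.2, 73.3, 60.7]
tcp_rot: [3.142, -0.0, 1.382]
contact_force: [0.8, -1.1, 0.3]
grip_width: 0.7
t 9.25 strip x,y,z -0.17085890656876765 -24.20929752131914 60.707004490914414 yaw 1.3818614935524058 Fy -0.923770595836021 F [ 0.78 -1.09  0.34]
```

View pics/es.png

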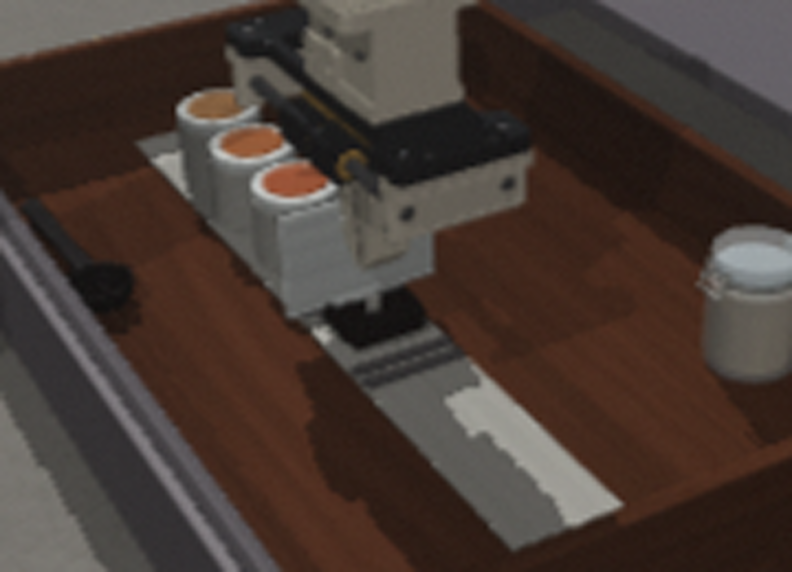

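The divider is past the near notch, with both ridges visible behind the carriage. The plate's top-left corner is at about (277,219).

```bash
python3 pl.py 277,219 286,317
```

```text
277,219 z 91 -46.96960786288278 -1.755583647103651
277,219 z 29 -4.82803729513765 98.59750828701668
286,317 z 91 -82.51186826094238 -87.56155966853316
286,317 z 29 -45.4625579555699 0.49781889242537775
```

```bash
python3 -m inch '[[[0.015,0,0,0,0,0,1],[0.03,0,0,0,0,0,1],[0.05,0,0,0,0,0,1],[0.07,0,0,0,0,0,1],[0.09,0,0,0,0,0,1],[0.105,0,0,0,0,0,1],[0.12,0,0,0,0,0,1],[0.13,0,0,0,0,0,1],[0.135,0,0,0,0,0,1],[0.135,0,0,0,0,0,1]]]'
python3 st.py
python3 -m inch '[[[0.001,0,0,0,0,0,1],[0.002,0,0,0,0,0,1],[0.003,0,0,0,0,0,1],[0.005,0,0,0,0,0,1],[0.007,0,0,0,0,0,1],[0.009,0,0,0,0,0,1],[0.011,0,0,0,0,0,1],[0.013,0,0,0,0,0,1],[0.015,0,0,0,0,0,1],[0.015,0,0,0,0,0,1]]]'
python3 st.py f
```

```text
time: 10.6
tool_pos: [559.4, 99.4, 60.8]
tcp_rot: [3.141, -0.0, 1.381]
contact_force: [0.0, -0.4, -0.6]
grip_width: 0.3
t 10.6 strip x,y,z 0.06522807959153143 2.4322590390777767 60.823941917245996 yaw 1.3812877430843276 Fy -0.3841923562544844 F [ 0.04 -0.4  -0.63]
time: 11.85
tool_pos: [559.7, 101.0, 60.8]
tcp_rot: [3.142, 0.002, 1.381]
contact_force: [-0.9, -8.6, 1.6]
grip_width: -0.1
t 11.85 strip x,y,z 0.06055870868515275 4.123059477478855 60.808780126425184 yaw 1.3813107354820837 Fy -8.61707804551239 F [-0.93 -8.6   1.62]
```

View pics/fs.png

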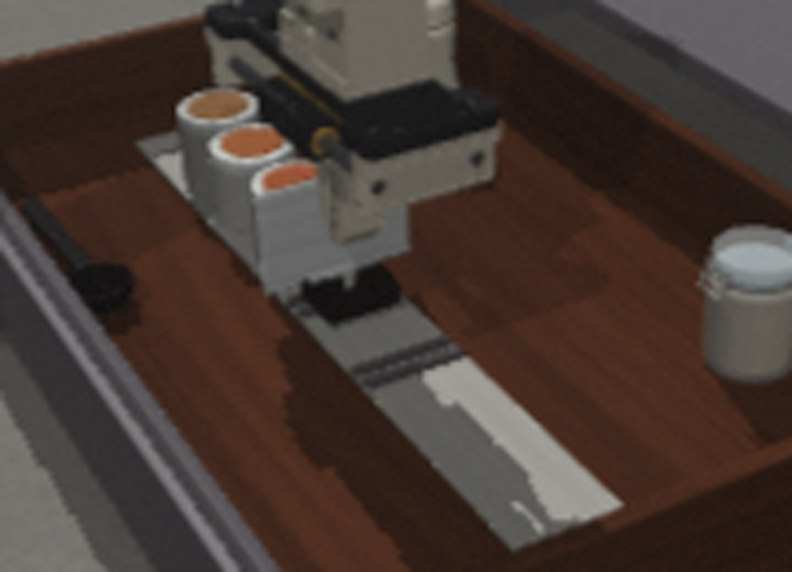

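The force is 8.6 N at TCP 4.1, so the pin is climbing the far notch's first ridge, as predicted. I'll creep on another 3 mm.

```bash
python3 -m inch '[[[0.002,0,0,0,0,0,1],[0.004,0,0,0,0,0,1],[0.006,0,0,0,0,0,1],[0.008,0,0,0,0,0,1],[0.010,0,0,0,0,0,1],[0.012,0,0,0,0,0,1],[0.014,0,0,0,0,0,1],[0.015,0,0,0,0,0,1],[0.015,0,0,0,0,0,1],[0.015,0,0,0,0,0,1]]]'
python3 st.py g; python3 - <<'E'
E
```

```text
time: 13.2
tool_pos: [560.5, 105.1, 60.8]
tcp_rot: [3.141, -0.0, 1.381]
contact_force: [0.5, -4.0, 1.2]
grip_width: 0.4
t 13.2 strip x,y,z 0.038364365575022125 8.295572632689835 60.80689358475452 yaw 1.3813851286077785 Fy -3.7878287963118646 F [ 0.49 -3.95  1.22]
```

View pics/gs.png

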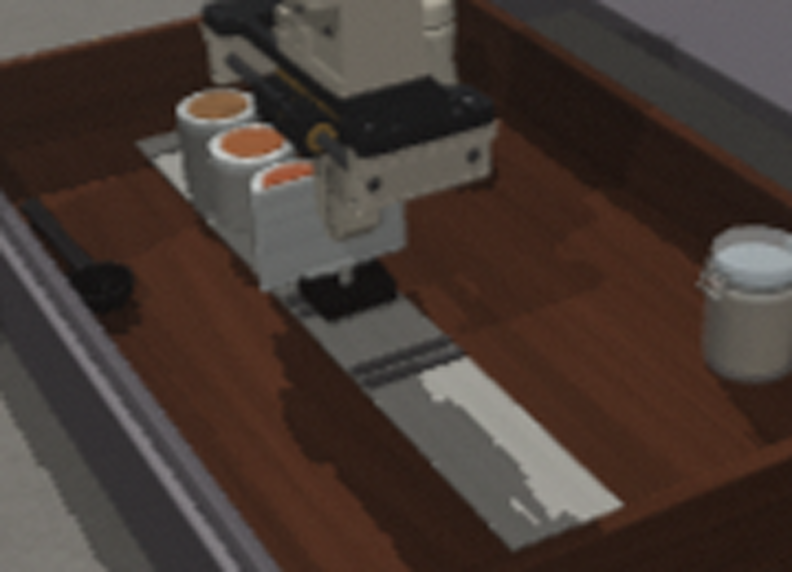

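```bash
python3 -m inch '[[[0.001,0,0,0,0,0,1],[0.002,0,0,0,0,0,1],[0.003,0,0,0,0,0,1],[0.004,0,0,0,0,0,1],[0.005,0,0,0,0,0,1],[0.006,0,0,0,0,0,1],[0.007,0,0,0,0,0,1],[0.008,0,0,0,0,0,1],[0.008,0,0,0,0,0,1],[0.008,0,0,0,0,0,1]]]'
python3 st.py h
```

```text
time: 14.55
tool_pos: [560.5, 106.8, 60.7]
tcp_rot: [-3.141, -0.0, 1.381]
contact_force: [-0.8, -1.6, 0.2]
grip_width: 0.3
t 14.55 strip x,y,z -0.2551343547801109 9.980770117888847 60.66484489050761 yaw 1.3813689137059204 Fy -1.708030309619509 F [-0.79 -1.59  0.17]
```

View pics/hs.png

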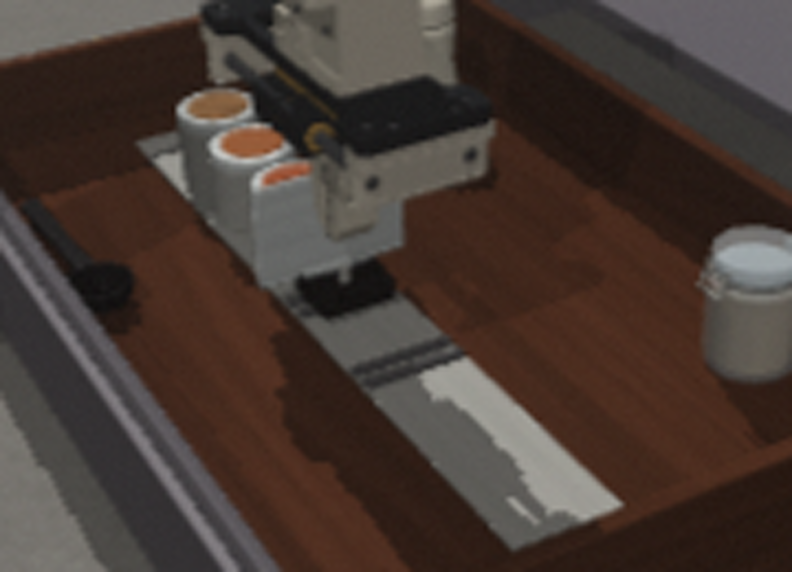

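```bash
python3 - <<'E'
import cv2
a=[cv2.imread(f"pics/{k}s.png")[150:330,230:430] for k in "fgh"]
a+=[cv2.imread("pics/ds.png")[225:405,300:500]]
r=[cv2.resize(i,(400,300)) for i in a]
import numpy as np
cv2.imwrite("pics/cmp.png",np.vstack([np.hstack(r[:2]),np.hstack(r[2:])]))
E
python3 pl.py 252,192 250,189 249,187 261,289 257,285
```

```text
252,192 z 91 -46.03764929028393 31.324151259417846
252,192 z 29 -3.762553855176198 136.416689071986
250,189 z 91 -45.579108979379235 34.8980343831154
250,189 z 29 -3.238316917839577 140.50261455903748
249,187 z 91 -45.1207546565802 37.19895590566487
249,187 z 29 -2.714292615755754 143.13319691646032
261,289 z 91 -82.21956633431896 -58.99047002717249
261,289 z 29 -45.128376939972064 33.16238550469168
257,285 z 91 -82.35278563780443 -54.6727016802431
257,285 z 29 -45.280683025156904 38.098775175333905
```

View pics/cmp.png

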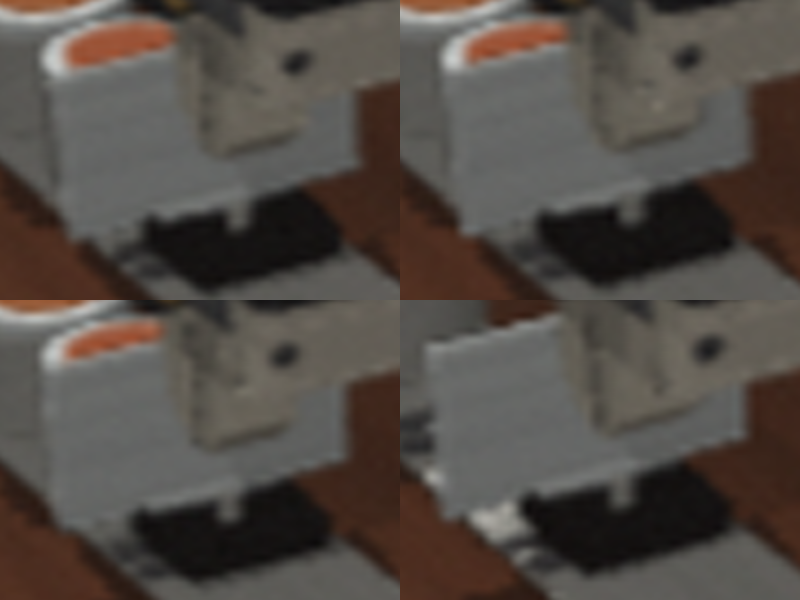

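The plate is near the seat, about 17–20 mm by camera. One more small 2 mm creep should show by force whether the pin is in.

```bash
python3 -m inch '[[[0.001,0,0,0,0,0,1],[0.002,0,0,0,0,0,1],[0.003,0,0,0,0,0,1],[0.004,0,0,0,0,0,1],[0.005,0,0,0,0,0,1],[0.006,0,0,0,0,0,1],[0.007,0,0,0,0,0,1],[0.008,0,0,0,0,0,1],[0.008,0,0,0,0,0,1],[0.008,0,0,0,0,0,1]]]'
python3 st.py i; python3 - <<'E'
from h import *
import cv2
im=cv2.resize(bot.capture("side")[165:220,195:250],None,fx=10,fy=10,interpolation=cv2.INTER_CUBIC);cv2.imwrite("pics/i10.png",im[:,:,::-1])
E
```

```text
time: 15.9
tool_pos: [560.9, 108.3, 60.7]
tcp_rot: [3.142, -0.0, 1.381]
contact_force: [0.1, 0.2, 0.4]
grip_width: 0.3
t 15.9 strip x,y,z -0.13173833194790324 11.472400320524185 60.72402419968799 yaw 1.3812916057440803 Fy 0.2110847289697489 F [0.13 0.19 0.42]
```

View pics/i10.png

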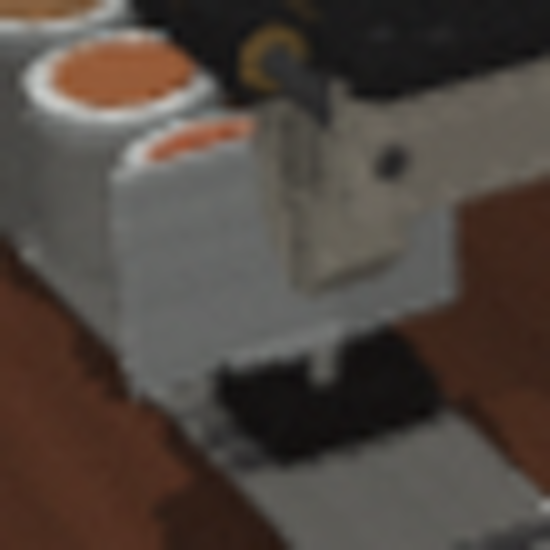

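The force has fallen to zero, so the divider appears to have seated. I'll back straight off, lift, and look again.

```bash
python3 -m inch '[[[-0.03,0,0,0,0,0,1],[-0.08,0,0,0,0,0,1],[-0.14,0,0,0,0,0,1],[-0.20,0,-0.05,0,0,0,1],[-0.30,0,-0.18,0,0,0,1],[-0.42,0,-0.35,0,0,0,1],[-0.55,0,-0.52,0,0,0,1],[-0.70,0,-0.70,0,0,0,1],[-0.82,0,-0.80,0,0,0,1],[-0.85,0,-0.83,0,0,0,1]]]'
python3 -m inch '[[[-0.1,-0.05,0,0,0,0,1],[-0.2,-0.1,0,0,0,0,1],[-0.32,-0.15,0,0,0,0,1],[-0.45,-0.2,0,0,0,0,1],[-0.58,-0.25,0,0,0,0,1],[-0.70,-0.3,0,0,0,0,1],[-0.80,-0.35,0,0,0,0,1],[-0.87,-0.4,0,0,0,0,1],[-0.9,-0.4,0,0,0,0,1],[-0.9,-0.4,0,0,0,0,1]]]'
python3 st.py j; python3 - <<'E'
from h import *
import cv2
t=bot.capture("top");cv2.imwrite("pics/top1.png",t[:,:,::-1]);cv2.imwrite("pics/top1c.png",cv2.resize(t[170:270,190:350],None,fx=5,fy=5,interpolation=cv2.INTER_CUBIC)[:,:,::-1])
s=bot.capture("side");cv2.imwrite("pics/side1.png",s[:,:,::-1])
E
```

```text
time: 17.3
tool_pos: [529.1, -60.4, 228.7]
tcp_rot: [3.138, 0.0, 1.379]
contact_force: [0.3, -0.3, -0.3]
grip_width: 0.4
time: 18.55
tool_pos: [416.7, -220.4, 226.6]
tcp_rot: [3.141, -0.0, 1.381]
contact_force: [0.1, 0.4, 0.7]
grip_width: 0.2
t 18.55 strip x,y,z -79.6170653632305 -338.5381214995501 226.6188175582252 yaw 1.3809921382908144 Fy 0.42273345228240555 F [0.14 0.4  0.72]
```

View pics/top1.png

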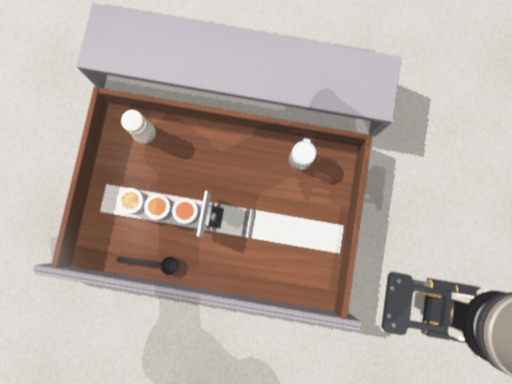

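View pics/top1c.png

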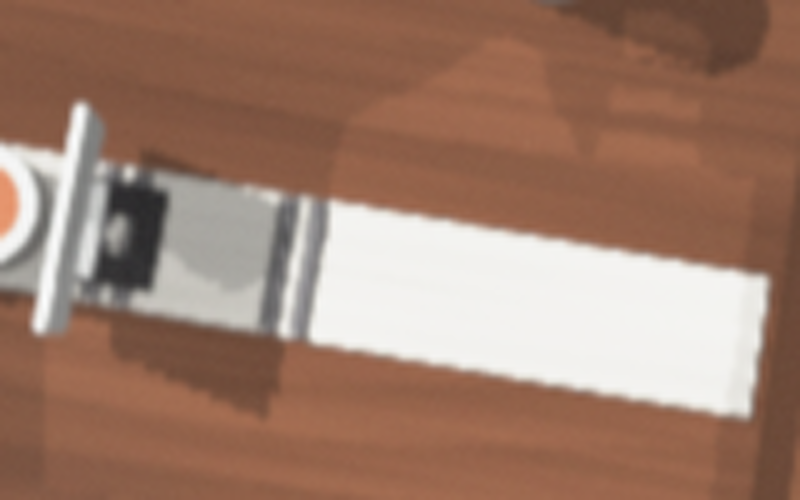

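View pics/js.png

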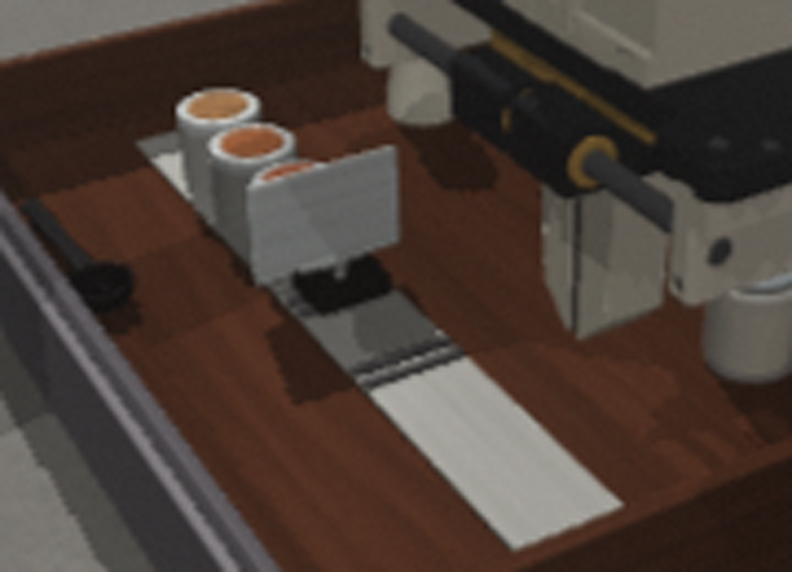

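In the top view the divider stands at the far notch, with the carriage rear edge at crop (168,190)–(153,292) and the pin at (118,232). Everything else looks unmoved; now the numbers.

```bash
python3 - <<'E'
from h import *
import cv2
a=1.3804;y=np.array([np.cos(a),np.sin(a),0]);O=np.array([558.9,97.0,15])
g=lambda p,z:round((atz("top",T(*p),z)-O)@y,1)
print("carr rear +19.5:",g((168,190),33)+19.5,g((153,292),33)+19.5,"pin",g((118,232),35),"plate mid-14.5",g((82,102),91)-14.5,g((43,333),91)-14.5)
A=cv2.imread("pics/top0.png").astype(int);B=cv2.imread("pics/top1.png").astype(int)
D=abs(A-B).max(2)
for n,(u,v) in dict(tin1=(185,211),tin2=(157,206),tin3=(130,200),grinder=(137,126),jar=(303,154),spoon=(170,265),handle=(135,261)).items():
    best=None
    t=A[v-14:v+15,u-11:u+12].astype(np.uint8);s=B[v-20:v+21,u-17:u+18].astype(np.uint8)
    m=cv2.matchTemplate(s,t,cv2.TM_CCOEFF_NORMED);_,mx,_,l=cv2.minMaxLoc(m);print(n,"shift px",l[0]-6,l[1]-6,round(mx,3))
E
```

```text
carr rear +19.5: 19.8 18.3 pin 17.5 plate mid-14.5 19.9 18.0
tin1 shift px 0 0 0.988
tin2 shift px 0 0 0.972
tin3 shift px 0 0 0.992
grinder shift px 0 0 0.999
jar shift px 0 0 0.998
spoon shift px 0 0 0.99
handle shift px 0 0 0.972
```

```bash
python3 -c "
from plant import bot
print(bot.get_obs()['time']);print(bot.close_job())"
```

```text
18.75
the job is handed in; nothing more can be done
None
```

The divider is resting in the second notch, the one next to the tins. I pushed it there from behind with the outside of the shut fingers, past the first notch, then backed the arm away. I handed the job in at 18.75 s.

- **Seating:** the push force peaked at about 8.6 N on the far ridge and fell to about zero. In the last top view the carriage edges put the divider at 18.3–19.8 mm along the strip. The notch was measured at 19.5 mm, well inside the 5 mm catch range.
- **Disagreement:** the pin alone read 17.5 mm. It also read about 2 mm low at the start, so I put this down to a fixed offset in how I read it.
- **Other things in the drawer:** the tins, grinder, jar and spoon show no shift, to the nearest pixel, between the first and last top pictures.

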